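Dock a battery pack and trip the charger

ROBOT

A 7-joint arm with a two-finger parallel gripper is mounted at the origin on the work surface. World frame = base frame: x ahead of the robot, y to its left, z up, the work surface at z = 0. Lengths are in m, angles in rad, forces in N, time in s.
With the tool pointing down it reaches from about 0.35 to 0.775 m from the base axis. Payload 3.1 kg.
Tool frame: the origin (TCP) lies at the very end of the fingers, on their centre line; the grasp point (between the pads) lies 19 mm behind it; z points along the fingers, y is the line along which they close (so a half turn about z gives the same grasp; the last joint's range is limited). The gripper opens to 85 mm and grips with 20 to 120 N. Pads are 22 mm wide; open, the fingers measure 114 mm over their backs; the gripper's body (76 mm by 85 mm) begins 54 mm behind the grasp point. The pads swing forward as they close: fully open they stand 13 mm farther back than shut.
Start: joints at [-1.267, 0.311, 0.014, 1.512, -0.004, 1.319, -0.027], TCP at [0.186, 0.517, 0.231] pointing down, gripper open.
Joint ranges: [-2.7, 2.7], [-0.3, 1.91], [-1.27, 1.3], [0.12, 2.57], [-1.44, 4.58], [0.2, 2.03], [-3.05, 3.05]. Speed limits (rad/s): [2.79, 2.79, 3.14, 3.14, 3.14, 3.14, 3.14].

INTERFACE

Orientations are given as a unit quaternion [w, x, y, z].
In Python, from plant import env, imaging gives the robot as it stands.
- The arm moves only by the tool jog_arm, never from a script. Its arguments are lists of equal length, an entry for each row: "slide": the shift along the tool's x, y, z each as a share of 750 mm, from -1 to 1, a list of three; "angular": the turn, a rotation vector about the tool's x, y, z each as a share of pi rad, from -1 to 1, a list of three; "hand": the gripper's target within -1 to 1 (shut at 1, half-way at 0, fully open at -1). In form: {"slide": [[x, y, z], ...], "angular": [[rx, ry, rz], ...], "hand": [hand, ...]}. A call has 1 to 5 rows; each row is the pose to reach, as a shift and turn from the pose commanded when the call began, along the tool's axes at that moment, turning the shorter way round; what a row does not reach only later rows make up. A row lasts 1/10 s, in which the tool goes at most 50 mm and 8.59 degrees, less where a joint would pass 70% of its speed; a pose out of reach is approached as far as the arm can. A call with a number of a shift or a turn outside -1 to 1 is refused whole. A call with a gripper value outside its range is refused whole. The fingers move at their own pace and stop on an object; "newtons" is the grip in N (left out, the last holds). Time passes only in rows, so rows that repeat a pose let the fingers close. It gives the time, the measured TCP pose, the force, the opening and the grip force at its end, in the units of the state.
- env.sense(): the state, without advancing time (a new reading comes with each control period).
- imaging.camera(name): name is "side" or "top" or "wrist"; returns the picture (400x640x3 uint8, red, green, blue); there is no depth.
- imaging.calibration(name): a dict with "intrinsics" (3x3 intrinsics, pixels), "camera_from_world" (4x4, takes a point from world to camera coordinates). Camera axes: x right, y down, z forward; pixel columns grow to the right and rows downward; lengths in m; the calibration is good to about 2 mm. A picture is of the moment at which its call begins: read the wrist's pose just before it. calibration takes no time and is no camera call; for the wrist camera it gives the pose at the moment of the call.
- env.hand_in(): hands the job in; it is judged then, once.
The state is a dict: "time_s": time; "qpos": joint angles; "joint_velocities": joint speeds; "joint_torque": joint torques, N m; "tool_pos": TCP position; "tcp_rot": TCP orientation; "wrist_force": force on the tool from outside, world axes, zero at the start; "ft_torque": the same for the moment, N m; "opening": finger opening in m; "grasp_force": force on a finger pad.
Only numpy, scipy, OpenCV 4.12 (cv2) and the standard library are available. Lean on these libraries where they do the work, as an engineer would, in place of code of your own. Each camera call takes 0.05 s, during which the arm holds its last target. There are 200 camera calls.

TASK

Slide the small battery pack into the charger from its open mouth, on its rails, until it has pushed the sprung plunger in and the catch holds it there by itself. Let go of the pack; then press the charger's trip lever all the way down to its stop, keep it down for half a second, and let it spring back. Leave everything else on the bench where it is.

Things in the scene. Friction and masses are not known exactly. Their poses are not given: they have to be found in the camera images.
- pack: the small black slide-on battery pack, about 0.45 kg, standing on its foot. Origin at the centre of the foot's underside, x along its length, z up. From below: a T-foot 96 x 50 mm, 6 mm thick, its lower ends chamfered 1.5 mm; a neck 34 mm wide up to z = 16 mm; a body 96 x 62 mm from z = 16 to 58 mm. All three are 96 mm long; both ends are alike and either may lead
- charger: grey bench charger fixed to the bench, 220 x 110 mm; origin at bench height, x is the way a pack slides in, z up. Deck at z = 40 mm from x = -100 (open mouth) to 49 mm (tower face: hard stop). Cheeks from x = -25 to 49 mm, 50 mm above the deck, 72 mm apart inside, 92 outside, flank the pack: fingers holding its sides do not fit between. Tower x = 49 to 120 mm, 58 mm above the deck
- mouth (a point): centre of the deck's edge at the open mouth (charger x = -100 mm, z = 40 mm); axes as the charger; a sloping nosing falls away 6 mm to x = -108. From x = -86 mm on, two rails 53 mm apart guide the foot; their inward lips, 39 mm apart, 8.5 to 11.5 mm above the deck, hold it down, so it goes in only from the mouth. Flared lead-in before that, up to 14 mm above the deck
- catch (a point): top of the sprung ramped catch in the middle of the deck (charger x = -50.5 mm), 24 mm wide, standing 5 mm above the deck. The foot rides it down; it springs up behind the foot's rear end once the pack is home. Axes as the charger; moves with the catch
- seat (a point): point of the deck (charger x = -2 mm, z = 40 mm) where the pack's origin stands when the catch holds it; axes as the charger. The catch springs up when the pack has been pushed to this point or up to 3 mm past it
- ejector (a joint): sprung steel plunger, 18 mm diameter, in the tower's face 32 mm above the deck; 0 standing out 16 mm (tip at charger x = 33 mm), grows as the pack pushes it in (m), hard stop at 0.016; about 0.013 when the pack is caught. Takes 2 to 7 N and friction; it pushes an uncaught pack back out
- lever (a joint): sprung steel trip lever on top of the tower; 0 up, grows as its pad is pressed down (rad), hard stop at 0.45. Takes about 6 N to start and 13 N at the stop, and springs back when let go
- lever_pad (a point): middle of the top face of the lever's pad (22 x 34 mm), moves with the lever. The lever's pivot lies across the charger at charger x = 110 mm, 106 mm above the bench, 50 mm from the pad's middle; the pad's end points to the mouth, sloping up 0.5 rad when the lever is up
- big_pack: a larger black battery pack, 124 x 80 x 76 mm high, same shape as the small one but too wide for the charger; origin at the centre of its underside, x along its length
- tape_measure: yellow tape measure, 70 x 36 x 61 mm; origin at the centre of its underside
- spray_can: upright can, 64 mm diameter, 190 mm high; origin at the centre of its underside
- screw_jar: glass jar, 68 mm diameter, 85 mm high; origin at the centre of its underside
- hammer: hammer lying flat; origin below it
- wrench: wrench lying flat; origin below it
- screwdriver: screwdriver lying flat; origin below it
- offcut: wooden offcut, 45 x 180 x 35 mm high; origin at the centre of its underside
Mind the look-alikes: they are no part of the job. Leave any blue, green or turquoise look-alike of the pack alone.

How it is judged:
By the outcome, as a careful person would: the job done as asked, in the order asked, and still so for the second after the job is handed in, with the robot touching nothing.
It also fails if it takes over 67 s, if anything falls off the work surface, if the arm or the gripper's body presses on something with over 40 N, if the wrist force passes 120 N, or if a joint passes its speed limit or range.

## Working session

There is one attempt and no reset: what is moved stays moved. The work goes in short steps, Python scripts to look and compute and a tool call to move; the robot and the scene stay as the last step left them, time stands still between calls to the robot, and variables do not carry over. Pictures are saved under pics/ and viewed, at most 10 in all, crops included, and the job is handed in when it is done.

Besides the shell and the picture viewer there is one more tool, called after "Call:" as name(argument=value, ...) on one line, values as JSON. jog_arm: Moves the arm, as the interface text tells. Shift numbers are shares of 750 mm and turn numbers shares of pi rad, none past 1 either way. Its arguments: {"type":"object","properties":{"slide":{"type":"array"},"angular":{"type":"array"},"hand":{"type":"array"},"newtons":{"type":"number"}},"required":["slide","angular","hand"]}

```bash
mkdir -p pics; ls; python3 - <<'E'
from plant import env, imaging
import cv2
print(env.sense())
for n in("top","side"):
    im=imaging.camera(n); cv2.imwrite(f"pics/{n}0.png",im[:,:,::-1])
    c=imaging.calibration(n); print(n,c)
E
```

```text
pics
{'time_s': 0.0, 'qpos': array([-1.26665113,  0.3117407 ,  0.01396484,  1.51306466, -0.00439026,
        1.31923162, -0.02719353]), 'joint_velocities': array([-5.66963432e-04, -2.43610548e-04,  3.07234354e-04, -1.66884896e-03,
       -2.04360250e-04, -1.77861810e-03,  4.67947728e-05]), 'joint_torque': array([-1.00396749e-04, -3.79920602e+01,  1.46243633e-01, -2.30583286e+01,
        1.23203796e-02,  1.39772767e-02, -6.07629872e-06]), 'tool_pos': array([0.18617185, 0.51673998, 0.23020972]), 'tcp_rot': array([-1.58503788e-04,  1.72007043e-01,  9.85094981e-01, -1.19640449e-03]), 'wrist_force': array([-0.03828526,  0.57737027, -0.4455972 ]), 'ft_torque': array([ 0.01562226,  0.01723657, -0.03048918]), 'grasp_force': 0.0, 'opening': 0.0851959795317876}
top {'intrinsics': array([[375.80096062,   0.        , 324.25997202],
       [  0.        , 375.80096062, 198.80506792],
       [  0.        ,   0.        ,   1.        ]]), 'camera_from_world': array([[-0.01189889, -0.9997454 , -0.0191715 ,  0.02043302],
       [-0.98622737,  0.01489679, -0.16472299,  0.54904235],
       [ 0.16496665,  0.01694744, -0.98615353,  1.29252691],
       [ 0.        ,  0.        ,  0.        ,  1.        ]])}
side {'intrinsics': array([[506.56137743,   0.        , 314.56834591],
       [  0.        , 506.56137743, 197.44807361],
       [  0.        ,   0.        ,   1.        ]]), 'camera_from_world': array([[-0.99590406, -0.09039655,  0.0018891 ,  0.57462766],
       [-0.05570979,  0.59703381, -0.80027936,  0.10218188],
       [ 0.07121464, -0.7971067 , -0.59962437,  1.43542464],
       [ 0.        ,  0.        ,  0.        ,  1.        ]])}
```

View pics/top0.png

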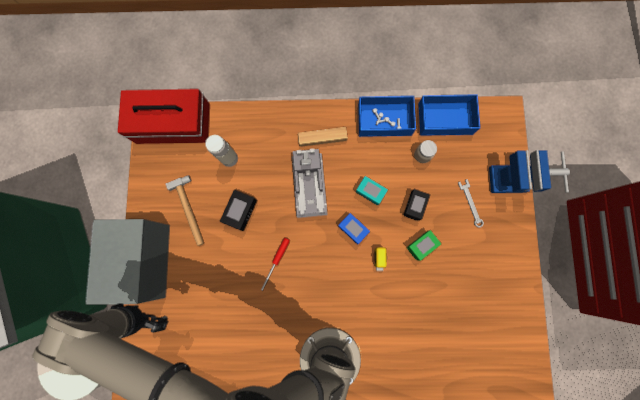

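View pics/side0.png

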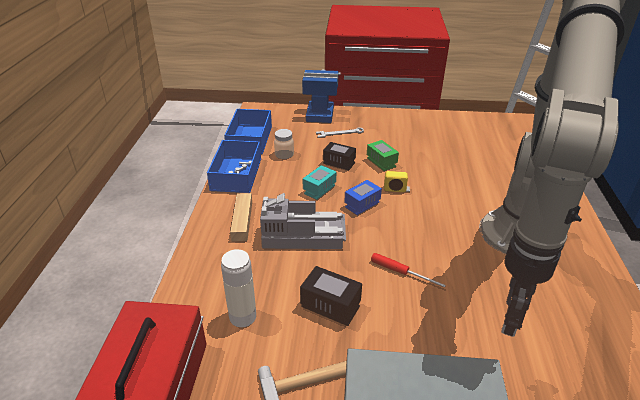

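The top view shows the small black pack at about (417,205), the charger at (309,183) with its mouth at the bottom edge around (312,216), and the tower at (307,155). The big pack is at (238,210). The side view agrees: pack (339,155), charger (300,225).

```bash
cat > h.py <<'E'
import numpy as np, cv2
from scipy.spatial.transform import Rotation as R
from plant import env, imaging
def cal(n):
    c=imaging.calibration(n); return np.array(c["intrinsics"]),np.array(c["camera_from_world"])
def plane(c,uv,z):
    K,T=c; d=T[:3,:3].T@np.linalg.inv(K)@np.array([*uv,1.]); o=-T[:3,:3].T@T[:3,3]
    return o+d*(z-o[2])/d[2]
def proj(c,P):
    K,T=c; p=K@(T[:3,:3]@np.atleast_2d(P).T+T[:3,3:]); return (p[:2]/p[2]).T
def tool():
    s=env.sense(); q=s["tcp_rot"]; return s,R.from_quat(np.r_[q[1:],q[0]]),s["tool_pos"]
def down(yaw): # tool x at yaw in world, z down
    return R.from_euler("z",yaw)*R.from_euler("x",np.pi)
def move(pos,rot):
    s,r,p=tool()
    print("slide",np.round(r.inv().apply(np.array(pos)-p)/.75,4),"ang",np.round((r.inv()*rot).as_rotvec()/np.pi,4))
E
python3 - <<'E'
from h import *
t=cal("top"); s=cal("side")
print("pack",plane(t,(417,205),.05),plane(s,(340,153),.055))
print("charger mouth",plane(t,(312,216),.03),"tower",plane(t,(307,153),.1))
st,r,p=tool(); print(r.as_matrix())
K,T=cal("wrist"); Tw=np.linalg.inv(T); print(K, r.inv().apply(Tw[:3,3]-p), r.inv().as_matrix()@Tw[:3,:3])
E
cat > crop.py <<'E'
import cv2,sys
im=cv2.imread("pics/top0.png"); a=im[140:240,290:450]; cv2.imwrite("pics/tc.png",cv2.resize(a,None,fx=5,fy=5,interpolation=cv2.INTER_CUBIC))
E
python3 crop.py
```

```text
pack [ 0.52149339 -0.31353071  0.05      ] [ 0.51945823 -0.29507316  0.055     ]
charger mouth [0.49018314 0.05791177 0.03      ] tower [0.7031068  0.07038415 0.1       ]
[[-9.40821787e-01  3.38901049e-01 -6.66671585e-04]
 [ 3.38901698e-01  9.40819563e-01 -2.04647280e-03]
 [-6.63341094e-05 -2.15130233e-03 -9.99997684e-01]]
[[360.62427362   0.         315.01340834]
 [  0.         360.62427362 198.91468035]
 [  0.           0.           1.        ]] [ 0.06981338 -0.00149658 -0.14305551] [[ 3.67585739e-04 -9.61921988e-01 -2.73323900e-01]
 [ 9.99999736e-01  1.82432884e-04  7.02827083e-04]
 [-6.26201558e-04 -2.73324086e-01  9.61921801e-01]]
```

View pics/tc.png

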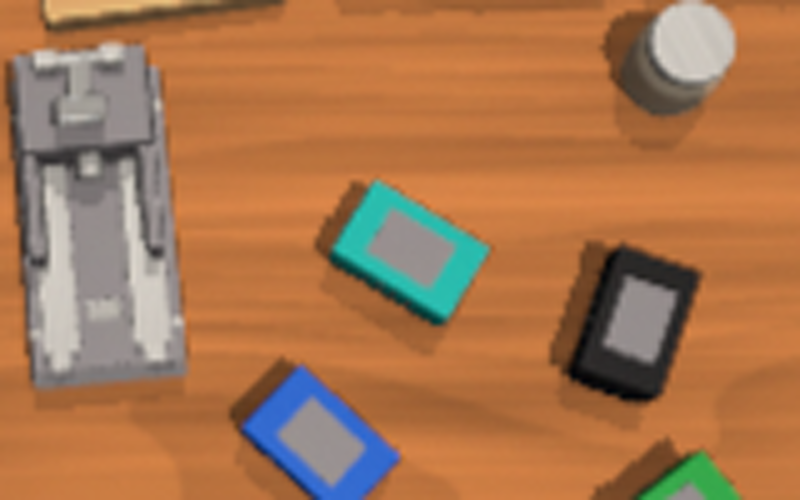

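The crop shows the black pack with its long axis at yaw of about -20° and the charger at about +4°, mouth towards the robot. I'll turn the tool first, then hover over the charger.

Call:
jog_arm(slide=[[0, 0, 0], [0, 0, 0], [0, 0, 0], [0, 0, 0], [0, 0, 0]], angular=[[0, 0, 0.23], [0, 0, 0.23], [0, 0, 0.23], [0, 0, 0.23], [0, 0, 0.23]], hand=[-1, -1, -1, -1, -1])

```text
time_s: 0.6
tool_pos: [0.1862, 0.5171, 0.2306]
tcp_rot: [0.0, 0.511, 0.859, -0.001]
wrist_force: [-0.5, 0.7, 0.1]
opening: 0.0853
grasp_force: 0.0
```

Call:
jog_arm(slide=[[0, 0, 0], [0, 0, 0], [0, 0, 0], [0, 0, 0], [0, 0, 0]], angular=[[0, 0, 0.23], [0, 0, 0.23], [0, 0, 0.23], [0, 0, 0.23], [0, 0, 0.23]], hand=[-1, -1, -1, -1, -1])

```text
time_s: 1.1
tool_pos: [0.1862, 0.517, 0.2306]
tcp_rot: [0.0, 0.782, 0.623, -0.001]
wrist_force: [1.0, -0.2, 1.1]
opening: 0.0854
grasp_force: 0.0
```

Call:
jog_arm(slide=[[0, 0, 0], [0, 0, 0], [0, 0, 0], [0, 0, 0], [0, 0, 0]], angular=[[0, 0, 0.23], [0, 0, 0.23], [0, 0, 0.23], [0, 0, 0.23], [0, 0, 0.23]], hand=[-1, -1, -1, -1, -1])

```text
time_s: 1.6
tool_pos: [0.1862, 0.5171, 0.2307]
tcp_rot: [0.001, 0.952, 0.306, -0.0]
wrist_force: [-0.5, -0.5, -0.2]
opening: 0.0855
grasp_force: 0.0
```

```bash
python3 - <<'E'
from h import *
s,r,p=tool();print(s["time_s"],p,s["qpos"],r.as_euler("xyz",degrees=True)); move([.6,.03,.26],down(np.radians(4.3)))
E
```

```text
1.6 [0.18616373 0.51707914 0.23067742] [-1.52643773  0.31897791  0.35797821  1.52300847 -0.11347951  1.32149052
 -2.10489187] [1.79952225e+02 6.03592603e-02 3.56814782e+01]
slide [ 0.0694  0.8494 -0.0385] ang [0.0004 0.0003 0.1743]
```

Call:
jog_arm(slide=[[0.005, 0.06, -0.038], [0.01, 0.12, -0.038], [0.016, 0.18, -0.038], [0.02, 0.24, -0.038], [0.025, 0.3, -0.038]], angular=[[0, 0, 0.04], [0, 0, 0.08], [0, 0, 0.12], [0, 0, 0.16], [0, 0, 0.174]], hand=[-1, -1, -1, -1, -1])

```text
time_s: 2.1
tool_pos: [0.3344, 0.3447, 0.2595]
tcp_rot: [0.0, 0.999, 0.039, -0.0]
wrist_force: [0.8, -0.1, 0.5]
opening: 0.0852
grasp_force: 0.0
```

```bash
python3 - <<'E'
from h import *
s,r,p=tool();print(s["time_s"],p,s["qpos"],r.as_euler("xyz",degrees=True)); move([.6,.03,.26],down(np.radians(4.3)))
E
```

```text
2.1 [0.33441471 0.34469289 0.25950431] [-1.32463251  0.16207867  0.56752568  1.65774418 -0.0892797   1.34819671
 -2.23536065] [1.79991527e+02 3.01519087e-02 4.50929686e+00]
slide [ 0.32    0.4461 -0.0008] ang [0.     0.0002 0.0012]
```

Call:
jog_arm(slide=[[0.035, 0.05, 0], [0.07, 0.1, 0], [0.105, 0.15, 0], [0.14, 0.2, 0], [0.175, 0.25, 0]], angular=[[0, 0, 0], [0, 0, 0], [0, 0, 0], [0, 0, 0], [0, 0, 0]], hand=[-1, -1, -1, -1, -1])

```text
time_s: 2.6
tool_pos: [0.4804, 0.1688, 0.2595]
tcp_rot: [-0.0, 0.999, 0.041, -0.0]
wrist_force: [0.1, 1.1, -0.2]
opening: 0.0857
grasp_force: 0.0
```

Call:
jog_arm(slide=[[0.035, 0.05, 0], [0.07, 0.1, 0], [0.105, 0.15, 0], [0.14, 0.196, 0], [0.145, 0.196, 0]], angular=[[0, 0, 0], [0, 0, 0], [0, 0, 0], [0, 0, 0], [0, 0, 0]], hand=[-1, -1, -1, -1, -1])

```text
time_s: 3.1
tool_pos: [0.6018, 0.0238, 0.2589]
tcp_rot: [0.004, 0.999, 0.035, -0.0]
wrist_force: [-0.5, -0.8, -0.1]
opening: 0.0854
grasp_force: 0.0
```

Call:
jog_arm(slide=[[0, 0, 0], [0, 0, 0]], angular=[[0, 0, 0], [0, 0, 0]], hand=[-1, -1])

```text
time_s: 3.3
tool_pos: [0.5996, 0.0344, 0.2592]
tcp_rot: [-0.001, 0.999, 0.042, -0.001]
wrist_force: [-0.6, 0.4, 0.1]
opening: 0.0856
grasp_force: 0.0
```

```bash
cat > shot.py <<'E'
from h import *
import sys,pickle
n=sys.argv[1]; s,r,p=tool(); c=cal("wrist"); im=imaging.camera("wrist"); cv2.imwrite(f"pics/{n}.png",im[:,:,::-1]); pickle.dump(c,open(f"{n}.pkl","wb"))
print(s["time_s"],p,r.as_euler("xyz",degrees=True))
E
python3 shot.py w1
```

```text
3.3 [0.59959295 0.03439002 0.25917618] [-1.79912650e+02  8.70817266e-02  4.79136084e+00]
```

Call:
jog_arm(slide=[[-0.06, 0.0, 0], [-0.08, 0.06, 0], [-0.08, 0.12, 0], [-0.08, 0.12, 0], [-0.08, 0.12, 0]], angular=[[0, 0, 0], [0, 0, 0], [0, 0, 0], [0, 0, 0], [0, 0, 0]], hand=[-1, -1, -1, -1, -1])

```text
time_s: 3.85
tool_pos: [0.5473, -0.0617, 0.2603]
tcp_rot: [-0.001, 0.999, 0.04, 0.0]
wrist_force: [-0.5, 0.9, -0.4]
opening: 0.0854
grasp_force: 0.0
```

```bash
python3 shot.py w2; python3 -c "
from h import *
a=cv2.imread('pics/w1.png');cv2.imwrite('pics/w1b.png',a)
move([.48,-.29,.24],down(np.radians(-20)))"
```

```text
3.85 [ 0.54726605 -0.06171412  0.2603321 ] [-1.79914681e+02 -5.52498005e-02  4.62857867e+00]
slide [-0.1155  0.2982  0.0259] ang [-0.0007 -0.      0.1378]
```

View pics/w1.png

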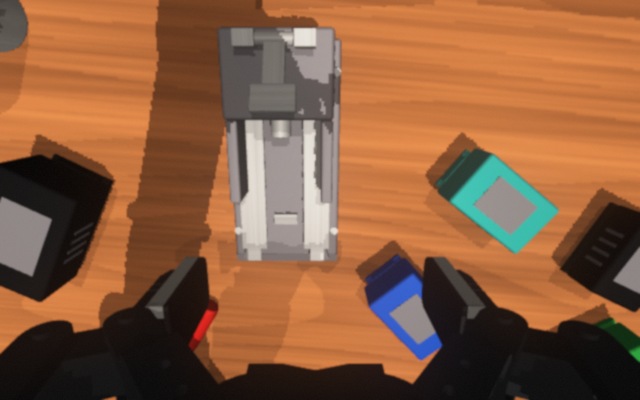

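View pics/w2.png

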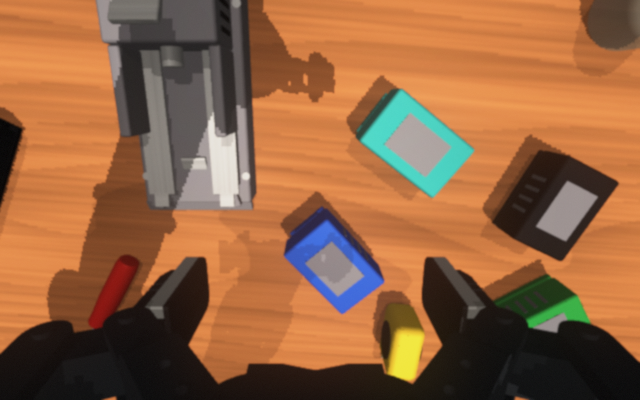

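w1 and w2 show the charger (catch at (286,218) and (194,163), plunger tip at (280,131) and (172,66), lever pad at (272,98)) and the black pack at (560,205) in w2. Next I'll hover over the pack.

Call:
jog_arm(slide=[[-0.02, 0.06, 0.005], [-0.05, 0.12, 0.01], [-0.07, 0.18, 0.015], [-0.1, 0.24, 0.02], [-0.115, 0.298, 0.026]], angular=[[0, 0, 0.04], [0, 0, 0.08], [0, 0, 0.12], [0, 0, 0.138], [0, 0, 0.138]], hand=[-1, -1, -1, -1, -1])

```text
time_s: 4.4
tool_pos: [0.48, -0.291, 0.2403]
tcp_rot: [-0.001, 0.985, -0.174, 0.0]
wrist_force: [0.6, 1.3, 0.8]
opening: 0.0852
grasp_force: 0.0
```

Call:
jog_arm(slide=[[0, 0, 0], [0, 0, 0], [0, 0, 0]], angular=[[0, 0, 0], [0, 0, 0], [0, 0, 0]], hand=[-1, -1, -1])

```text
time_s: 4.7
tool_pos: [0.482, -0.2885, 0.2399]
tcp_rot: [-0.001, 0.985, -0.172, 0.0]
wrist_force: [1.0, -0.1, -0.3]
opening: 0.0854
grasp_force: 0.0
```

```bash
python3 shot.py w3; python3 -c "
from h import *
f=lambda a,k:cv2.resize(a,None,fx=k,fy=k,interpolation=cv2.INTER_CUBIC)
a=cv2.imread('pics/w1.png')[20:270,210:345]; b=cv2.imread('pics/w2.png')[0:220,90:260]
A=f(a,2.4);B=f(b,2.7)
o=np.zeros((600,800,3),np.uint8); o[:A.shape[0],:A.shape[1]]=A; o[:B.shape[0],330:330+B.shape[1]]=B
cv2.imwrite('pics/ch.png',o)"
```

```text
4.7 [ 0.48199269 -0.28849074  0.2399152 ] [-1.79869877e+02  1.88803876e-02 -1.98542769e+01]
```

View pics/ch.png

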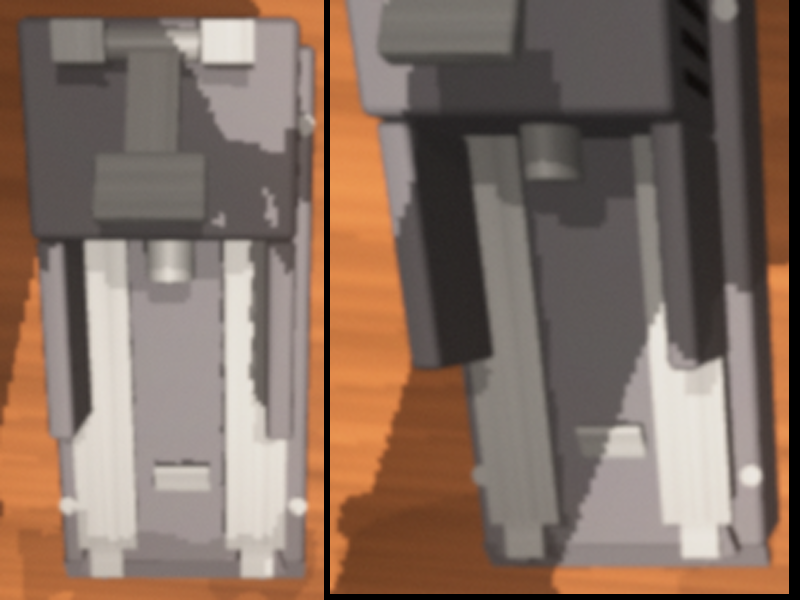

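View pics/w3.png

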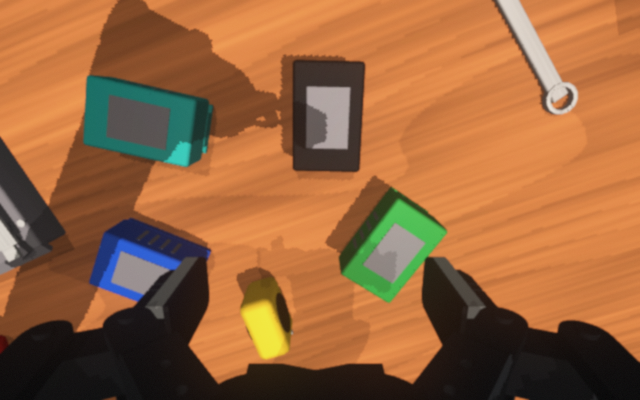

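The charger crop shows the catch, plunger, cheek ends and tower edges clearly. w3 shows the pack's top face with corners at (294,60), (364,62), (359,171), (293,170). Now fit the poses.

```bash
cat > fit.py <<'E'
from h import *
import pickle
from scipy.optimize import least_squares
C={n:pickle.load(open(n+".pkl","rb")) for n in("w1","w2","w3")}
def tri(obs):
    A=[];b=[]
    for n,uv in obs:
        K,T=C[n]; d=T[:3,:3].T@np.linalg.inv(K)@np.array([*uv,1.]);d/=np.linalg.norm(d);o=-T[:3,:3].T@T[:3,3];M=np.eye(3)-np.outer(d,d);A.append(M);b.append(M@o)
    return np.linalg.lstsq(np.vstack(A),np.hstack(b),rcond=None)[0]
def fit(obs,x0):
    def P(v,m): return R.from_euler("z",v[3]).apply(np.array(m)/1000)+v[:3]
    f=lambda v:np.concatenate([(proj(C[n],P(v,m))[0]-uv) for n,m,uv in obs])
    r=least_squares(f,x0,loss="soft_l1"); print(r.x[:3],np.degrees(r.x[3])); print(r.fun.reshape(-1,2).round(1).tolist()); return r.x
if __name__=="__main__":
    print("catch",tri([("w1",(285.8,215.8)),("w2",(193.7,159.3))]),"plunger",tri([("w1",(280.8,137)),("w2",(172.2,66))]))
    print("pack label",tri([("w3",(328,118)),("w2",(567,211))]))
    fit([("w1",(49,46,98),(223.5,119)),("w1",(49,-46,98),(333.3,119.5)),("w1",(33,0,80),(280.8,137)),("w1",(-50.5,0,45),(285.8,215.8)),
     ("w1",(-25,46,90),(230.8,202)),("w1",(-25,-46,90),(331.7,202)),
     ("w2",(49,46,98),(104.8,41.5)),("w2",(49,-46,98),(216.7,41.5)),("w2",(-25,46,90),(120.4,136)),("w2",(33,0,80),(172.2,66)),("w2",(-50.5,0,45),(193.7,159.3))],[.6,.065,0,.07])
    fit([("w3",(48,31,58),(294,60)),("w3",(48,-31,58),(364,62)),("w3",(-48,-31,58),(359,171)),("w3",(-48,31,58),(293,170)),("w2",(0,0,58),(567,211))],[.52,-.3,0,-.35])
E
python3 fit.py
```

```text
catch [0.54501098 0.05982114 0.0441553 ] plunger [0.63028481 0.06682314 0.07655   ]
pack label [ 0.52558507 -0.31730596  0.05868086]
[ 0.59769897  0.06413787 -0.00180657] 4.584341711166709
[[-0.4, 0.3], [0.5, 0.2], [0.1, -0.4], [-0.0, -2.5], [-0.2, -0.0], [0.2, 0.4], [-2.7, 0.8], [1.9, 0.9], [0.7, -0.1], [-0.9, -0.2], [-0.0, -2.4]]
[ 0.52505626 -0.31721373 -0.00237408] -21.12552102628908
[[-0.7, -0.6], [2.2, -0.9], [0.8, 0.9], [-0.3, 0.4], [-2.4, -0.1]]
```

```bash
python3 - <<'E'
from h import *
move([.525,-.3172,.12],down(np.radians(-21.1)))
E
```

```text
slide [0.067  0.017  0.1599] ang [-0.0006  0.0001  0.0071]
```

Call:
jog_arm(slide=[[0.034, 0.008, 0.05], [0.067, 0.017, 0.1], [0.067, 0.017, 0.16], [0.067, 0.017, 0.16], [0.067, 0.017, 0.16]], angular=[[0, 0, 0.007], [0, 0, 0.007], [0, 0, 0.007], [0, 0, 0.007], [0, 0, 0.007]], hand=[-1, -1, -1, -1, -1])

```text
time_s: 5.25
tool_pos: [0.5236, -0.3189, 0.1203]
tcp_rot: [-0.001, 0.983, -0.184, -0.001]
wrist_force: [-0.1, 0.3, 1.2]
opening: 0.0852
grasp_force: 0.0
```

```bash
python3 - <<'E'
from h import *
move([.525,-.3172,.018],down(np.radians(-21.1)))
E
python3 shot.py w4
```

```text
slide [ 0.001  -0.0027  0.1363] ang [-0.0003  0.0004 -0.0008]
5.25 [ 0.52363722 -0.31893357  0.12025287] [-1.79954555e+02  8.00897354e-02 -2.12421855e+01]
```

View pics/w4.png

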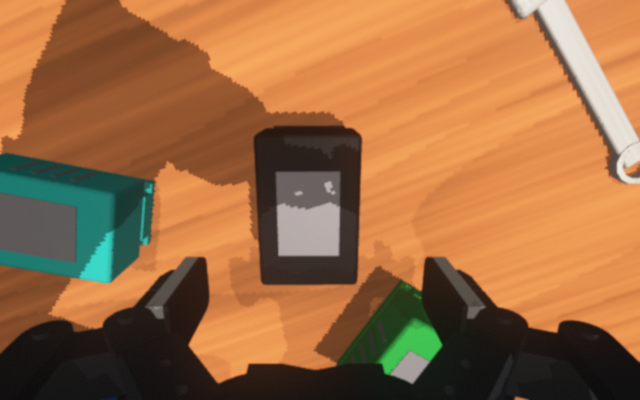

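The pack's top face sits at corners (255,132), (361,132), (357,284), (262,284), slightly left of the finger line. I'll refine the pose from it.

```bash
python3 - <<'E'
from h import *
import pickle
c=pickle.load(open("w4.pkl","rb"))
P=np.array([plane(c,u,.058) for u in [(255,130),(362,130),(358,284),(261,284)]])
print(P.round(4),P.mean(0), np.degrees(np.arctan2(*(P[:2].mean(0)-P[2:].mean(0))[1::-1])), np.linalg.norm(P[0]-P[1]),np.linalg.norm(P[2]-P[3]),np.linalg.norm(P[0]-P[3]))
x,y=P.mean(0)[:2]
for u in [(308,130),(308,284),(255,200),(360,200)]: print(plane(c,u,.058))
move([x,y,.018],down(np.radians(-21.1)))
E
```

```text
[[ 0.5826 -0.3072  0.058 ]
 [ 0.5608 -0.3631  0.058 ]
 [ 0.4706 -0.3291  0.058 ]
 [ 0.4929 -0.2717  0.058 ]] [ 0.52673404 -0.31776575  0.058     ] -21.133502991027395 0.06005903929367484 0.06160029952087837 0.09647511526963082
[ 0.57181635 -0.33489752  0.058     ]
[ 0.48209294 -0.2994958   0.058     ]
[ 0.54512174 -0.29059468  0.058     ]
[ 0.52261867 -0.34860479  0.058     ]
slide [ 0.0013 -0.0045  0.139 ] ang [ 0.0001 -0.0008 -0.001 ]
```

Call:
jog_arm(slide=[[0.003, -0.003, 0.05], [0.003, -0.003, 0.1], [0.003, -0.003, 0.136], [0.003, -0.003, 0.136], [0.003, -0.003, 0.136]], angular=[[0, 0, 0], [0, 0, 0], [0, 0, 0], [0, 0, 0], [0, 0, 0]], hand=[-1, -1, -1, -1, -1])

```text
time_s: 5.8
tool_pos: [0.5275, -0.3207, 0.0211]
tcp_rot: [0.001, 0.983, -0.185, 0.002]
wrist_force: [0.8, -0.4, 1.4]
opening: 0.0854
grasp_force: 0.0
```

Call:
jog_arm(slide=[[0, 0, 0], [0, 0, 0], [0, 0, 0], [0, 0, 0], [0, 0, 0]], angular=[[0, 0, 0], [0, 0, 0], [0, 0, 0], [0, 0, 0], [0, 0, 0]], hand=[1, 1, 1, 1, 1], newtons=60)

```text
time_s: 6.3
tool_pos: [0.5286, -0.3199, 0.0218]
tcp_rot: [-0.0, 0.983, -0.185, 0.003]
wrist_force: [0.1, 1.7, 6.4]
opening: 0.061
grasp_force: 67.9
```

Call:
jog_arm(slide=[[0, 0, 0], [0, 0, 0], [0, 0, 0]], angular=[[0, 0, 0], [0, 0, 0], [0, 0, 0]], hand=[1, 1, 1])

```text
time_s: 6.6
tool_pos: [0.5286, -0.3199, 0.0217]
tcp_rot: [-0.0, 0.983, -0.185, 0.003]
wrist_force: [0.4, 1.4, 6.4]
opening: 0.0612
grasp_force: 67.9
```

Call:
jog_arm(slide=[[0, 0, -0.05], [0, 0, -0.1], [0, 0, -0.15], [0, 0, -0.18], [0, 0, -0.18]], angular=[[0, 0, 0], [0, 0, 0], [0, 0, 0], [0, 0, 0], [0, 0, 0]], hand=[1, 1, 1, 1, 1])

```text
time_s: 7.1
tool_pos: [0.5274, -0.3223, 0.1581]
tcp_rot: [0.002, 0.983, -0.186, 0.004]
wrist_force: [0.8, -0.9, -3.6]
opening: 0.0614
grasp_force: 68.4
```

```bash
cat >> h.py <<'E'
CH=dict(o=np.array([.5977,.0641]),yaw=np.radians(4.58))
def ch(x,y=0):
    c,s=np.cos(CH["yaw"]),np.sin(CH["yaw"]); return CH["o"]+np.array([c*x-s*y,s*x+c*y])
def goch(x,y,z):
    print(env.sense()["wrist_force"].round(1)); move([*ch(x,y),z],down(CH["yaw"]))
def inch():
    s,r,p=tool(); d=p[:2]-CH["o"]; c,q=np.cos(CH["yaw"]),np.sin(CH["yaw"]); print(s["time_s"],"charger xy mm",1e3*np.array([c*d[0]+q*d[1],-q*d[0]+c*d[1],p[2]]).round(5),"eul",r.as_euler("xyz",degrees=True).round(2),"F",s["wrist_force"].round(1),s["opening"])
E
python3 -c "
from h import *
goch(-.1635,0,.15);inch()"
```

```text
[ 0.8 -0.9 -3.6]
slide [-0.2971 -0.4182  0.0072] ang [ 0.0013 -0.0027 -0.1446]
7.1 charger xy mm [-100.92 -379.57  158.06] eul [179.88  -0.51 -21.45] F [ 0.8 -0.9 -3.6] 0.061357289914867795
```

Call:
jog_arm(slide=[[-0.035, -0.048, 0], [-0.07, -0.097, 0], [-0.105, -0.147, 0], [-0.14, -0.197, 0], [-0.175, -0.246, 0]], angular=[[0, 0, -0.03], [0, 0, -0.06], [0, 0, -0.09], [0, 0, -0.12], [0, 0, -0.1446]], hand=[1, 1, 1, 1, 1])

```text
time_s: 7.6
tool_pos: [0.4688, -0.0978, 0.1516]
tcp_rot: [-0.0, 0.999, 0.042, -0.001]
wrist_force: [0.4, 0.9, -3.9]
opening: 0.0611
grasp_force: 68.4
```

```bash
python3 -c "
from h import *
goch(-.1635,0,.1);inch()"
```

```text
[ 0.4  0.9 -3.9]
slide [-0.0285 -0.2015  0.0691] ang [-0.0003  0.0009  0.0013]
7.6 charger xy mm [-141.37 -151.09  151.61] eul [-1.7995e+02  1.6000e-01  4.8100e+00] F [ 0.4  0.9 -3.9] 0.06114882663639679
```

Call:
jog_arm(slide=[[-0.014, -0.05, 0.0], [-0.0285, -0.1, 0.01], [-0.0285, -0.15, 0.03], [-0.0285, -0.2, 0.05], [-0.0285, -0.2, 0.069]], angular=[[0, 0, 0], [0, 0, 0], [0, 0, 0], [0, 0, 0.001], [0, 0, 0.001]], hand=[1, 1, 1, 1, 1])

```text
time_s: 8.1
tool_pos: [0.4351, 0.0549, 0.0994]
tcp_rot: [-0.002, 0.999, 0.044, -0.002]
wrist_force: [-0.6, -0.7, -3.9]
opening: 0.0612
grasp_force: 68.6
```

Call:
jog_arm(slide=[[0, 0, 0], [0, 0, 0], [0, 0, 0]], angular=[[0, 0, 0], [0, 0, 0], [0, 0, 0]], hand=[1, 1, 1])

```text
time_s: 8.4
tool_pos: [0.4381, 0.0462, 0.102]
tcp_rot: [0.0, 0.999, 0.037, 0.001]
wrist_force: [-0.4, -1.1, -4.2]
opening: 0.0615
grasp_force: 68.4
```

```bash
python3 shot.py w5; python3 -c "
from h import *
goch(-.1635,0,.0627);inch()"
```

```text
8.4 [0.43806225 0.04624782 0.10199142] [ 1.79970505e+02 -5.86834005e-02  4.26137823e+00]
[ 0.6 -0.5 -4.3]
slide [-0.0043 -0.0066  0.0526] ang [ 0.0001 -0.0005 -0.0018]
8.45 charger xy mm [-160.36   -4.95  102.16] eul [ 1.7999e+02 -8.0000e-02  4.2600e+00] F [ 0.6 -0.5 -4.3] 0.061056205375718445
```

View pics/w5.png

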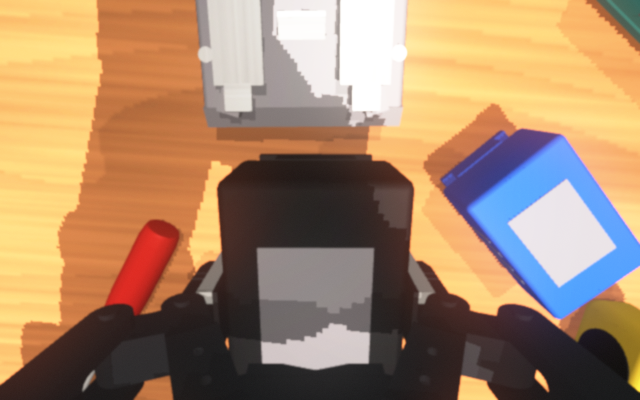

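The pack is held straight. The rail flares (inner edges 252 and 352 at row 99) and the catch (277–326 at row 12–38) give the charger's midline for a check.

```bash
python3 - <<'E'
from h import *
import pickle
c=pickle.load(open("w5.pkl","rb"))
def cc(uv,z):
    p=plane(c,uv,z); d=p[:2]-CH["o"]; a=CH["yaw"]; print(uv,(1e3*np.array([np.cos(a)*d[0]+np.sin(a)*d[1],-np.sin(a)*d[0]+np.cos(a)*d[1]])).round(1))
for u,z in[((301.5,12),.045),((301.5,38),.04),((302,99),.054),((303,99),.054),((302.5,54),.05),((305,125),.034),((315,158),.06)]: cc(u,z)
cc((260,157),.108-.022);cc((371,157),.086)
E
```

```text
(301.5, 12) [-51.3   0.1]
(301.5, 38) [-62.6   0.4]
(302, 99) [-93.4   0.1]
(303, 99) [-93.4  -0.4]
(302.5, 54) [-71.5  -0.3]
(305, 125) [-107.9   -0.7]
(315, 158) [-122.8   -6.3]
(260, 157) [-117.9   18. ]
(371, 157) [-118.2  -31.2]
```

Call:
jog_arm(slide=[[-0.004, -0.007, 0.02], [-0.004, -0.007, 0.04], [-0.004, -0.007, 0.05], [-0.004, -0.007, 0.05], [-0.004, -0.007, 0.05]], angular=[[0, 0, -0.0018], [0, 0, -0.0018], [0, 0, -0.0018], [0, 0, -0.0018], [0, 0, -0.0018]], hand=[1, 1, 1, 1, 1])

```text
time_s: 8.95
tool_pos: [0.4349, 0.0522, 0.0646]
tcp_rot: [0.0, 0.999, 0.041, 0.001]
wrist_force: [0.7, -0.4, -3.4]
opening: 0.0611
grasp_force: 68.5
```

```bash
python3 -c "
from h import *
goch(-.15,0.0005,.0627);inch()"
```

```text
[ 0.7 -0.4 -3.4]
slide [0.0176 0.0009 0.0026] ang [ 0.     -0.0004  0.0006]
8.95 charger xy mm [-163.21    1.13   64.61] eul [ 1.7999e+02 -7.0000e-02  4.6800e+00] F [ 0.7 -0.4 -3.4] 0.06111769080073937
```

Call:
jog_arm(slide=[[0.01, 0.001, 0.0022], [0.02, 0.001, 0.0022], [0.03, 0.001, 0.0022], [0.04, 0.001, 0.0022], [0.05, 0.001, 0.0022]], angular=[[0, 0, 0], [0, 0, 0], [0, 0, 0], [0, 0, 0], [0, 0, 0]], hand=[1, 1, 1, 1, 1])

```text
time_s: 9.45
tool_pos: [0.4726, 0.0552, 0.0625]
tcp_rot: [0.0, 0.999, 0.041, 0.0]
wrist_force: [0.3, 0.9, -4.2]
opening: 0.0613
grasp_force: 68.5
```

```bash
python3 -c "
from h import *
inch();print(env.sense()['ft_torque'])"
```

```text
9.45 charger xy mm [-125.39    1.09   62.47] eul [ 1.7999e+02 -2.0000e-02  4.7500e+00] F [ 0.3  0.9 -4.2] 0.06130388091984571
[ 0.00163689  0.02390554 -0.01205095]
```

Call:
jog_arm(slide=[[0.01, 0.0005, 0], [0.02, 0.0005, 0], [0.03, 0.0005, 0], [0.04, 0.0005, 0], [0.05, 0.0005, 0]], angular=[[0, 0, 0], [0, 0, 0], [0, 0, 0], [0, 0, 0], [0, 0, 0]], hand=[1, 1, 1, 1, 1])

```text
time_s: 9.95
tool_pos: [0.5092, 0.0578, 0.0623]
tcp_rot: [-0.0, 0.999, 0.041, -0.0]
wrist_force: [-0.5, 0.6, -2.8]
opening: 0.0612
grasp_force: 68.6
```

```bash
python3 -c "
from h import *
inch();print(env.sense()['ft_torque'])"
```

```text
9.95 charger xy mm [-88.72   0.83  62.27] eul [-1.7999e+02  5.0000e-02  4.7400e+00] F [-0.5  0.6 -2.8] 0.06123614293491119
[-0.07967255  0.10303727 -0.02087094]
```

Call:
jog_arm(slide=[[0.012, 0, 0], [0.024, 0, 0], [0.036, 0, 0], [0.048, 0, 0], [0.057, 0, 0]], angular=[[0, 0, 0], [0, 0, 0], [0, 0, 0], [0, 0, 0], [0, 0, 0]], hand=[1, 1, 1, 1, 1])

```text
time_s: 10.45
tool_pos: [0.5527, 0.0614, 0.0624]
tcp_rot: [0.0, 0.999, 0.041, 0.0]
wrist_force: [-1.2, 0.4, -3.0]
opening: 0.0609
grasp_force: 68.6
```

```bash
python3 -c "
from h import *
inch();print(env.sense()['ft_torque'])"; python3 shot.py w6
```

```text
10.45 charger xy mm [-45.08   0.9   62.43] eul [ 1.7999e+02 -3.0000e-02  4.7500e+00] F [-1.2  0.4 -3. ] 0.06089720717207637
[-0.047423    0.15624348 -0.01011398]
10.45 [0.55269009 0.06139499 0.06242847] [ 1.79989333e+02 -2.81554901e-02  4.75122820e+00]
```

View pics/w6.png

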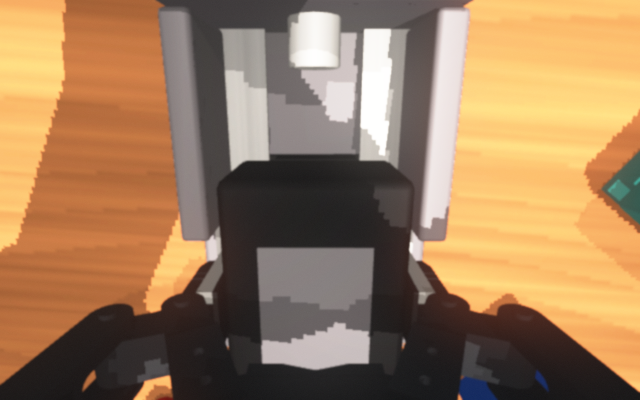

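The pack is straight on the rails, with its front about 1 mm short of charger x = 0 and the plunger at (314,40) dead ahead. I'll let go and push it home from behind with the fingers shut.

Call:
jog_arm(slide=[[0, 0, 0], [0, 0, 0], [0, 0, 0], [0, 0, 0], [0, 0, 0]], angular=[[0, 0, 0], [0, 0, 0], [0, 0, 0], [0, 0, 0], [0, 0, 0]], hand=[-1, -1, -1, -1, -1])

```text
time_s: 11.0
tool_pos: [0.5516, 0.0614, 0.0627]
tcp_rot: [-0.0, 0.999, 0.041, 0.0]
wrist_force: [0.6, -0.7, -0.3]
opening: 0.0852
grasp_force: 0.0
```

Call:
jog_arm(slide=[[0, 0, -0.03], [0, 0, -0.06], [0, 0, -0.09], [-0.06, 0, -0.09], [-0.123, 0, -0.09]], angular=[[0, 0, 0], [0, 0, 0], [0, 0, 0], [0, 0, 0], [0, 0, 0]], hand=[-1, -1, -1, -1, -1])

```text
time_s: 11.5
tool_pos: [0.4605, 0.0533, 0.1308]
tcp_rot: [0.0, 0.999, 0.041, 0.002]
wrist_force: [-2.0, -0.2, 1.0]
opening: 0.0853
grasp_force: 0.0
```

Call:
jog_arm(slide=[[0, 0, 0], [0, 0, 0], [0, 0, 0], [0, 0, 0], [0, 0, 0]], angular=[[0, 0, 0], [0, 0, 0], [0, 0, 0], [0, 0, 0], [0, 0, 0]], hand=[1, 1, 1, 1, 1])

```text
time_s: 12.0
tool_pos: [0.4612, 0.0536, 0.1303]
tcp_rot: [0.0, 0.999, 0.041, 0.001]
wrist_force: [-0.2, 0.0, -0.6]
opening: 0.0123
grasp_force: 0.0
```

```bash
python3 -c "
from h import *
inch();goch(-.137,0,.063)"; python3 shot.py w7
```

```text
12.0 charger xy mm [-136.94    0.45  130.27] eul [ 1.7994e+02 -8.0000e-02  4.7400e+00] F [-0.2  0.  -0.6] 0.012315603029607092
[-0.2  0.  -0.6]
slide [-0.0002  0.0005  0.0897] ang [ 0.0003 -0.0005  0.0009]
12.0 [0.4611598  0.05361303 0.13026715] [ 1.79942519e+02 -8.45274585e-02  4.74194811e+00]
```

Call:
jog_arm(slide=[[0, 0, 0.03], [0, 0, 0.06], [0, 0, 0.089], [0, 0, 0.089], [0, 0, 0.089]], angular=[[0, 0, 0], [0, 0, 0], [0, 0, 0], [0, 0, 0], [0, 0, 0]], hand=[1, 1, 1, 1, 1])

```text
time_s: 12.55
tool_pos: [0.4601, 0.0534, 0.0633]
tcp_rot: [0.0, 0.999, 0.041, -0.0]
wrist_force: [0.2, 0.4, -0.1]
opening: -0.0
grasp_force: 0.0
```

Call:
jog_arm(slide=[[0.012, 0, 0], [0.024, 0, 0], [0.036, 0, 0], [0.046, 0, 0], [0.056, 0, 0]], angular=[[0, 0, 0], [0, 0, 0], [0, 0, 0], [0, 0, 0], [0, 0, 0]], hand=[1, 1, 1, 1, 1])

```text
time_s: 13.05
tool_pos: [0.5006, 0.0571, 0.063]
tcp_rot: [-0.0, 0.999, 0.041, -0.002]
wrist_force: [-4.8, -1.0, 3.2]
opening: -0.0003
grasp_force: 2.2
```

```bash
python3 -c "
from h import *
inch()"
```

```text
13.05 charger xy mm [-97.35   0.8   62.99] eul [-179.97    0.21    4.74] F [-4.8 -1.   3.2] -0.00034787059059861495
```

Call:
jog_arm(slide=[[0.008, 0, 0], [0.016, 0, 0], [0.024, 0, 0], [0.032, 0, 0], [0.038, 0, 0]], angular=[[0, 0, 0], [0, 0, 0], [0, 0, 0], [0, 0, 0], [0, 0, 0]], hand=[1, 1, 1, 1, 1])

```text
time_s: 13.55
tool_pos: [0.5281, 0.0595, 0.0628]
tcp_rot: [-0.0, 0.999, 0.041, -0.003]
wrist_force: [-10.0, -1.5, 8.9]
opening: -0.0001
grasp_force: 5.4
```

Call:
jog_arm(slide=[[0.002, 0, 0], [0.004, 0, 0], [0.005, 0, 0]], angular=[[0, 0, 0], [0, 0, 0], [0, 0, 0]], hand=[1, 1, 1])

```text
time_s: 13.85
tool_pos: [0.5302, 0.0596, 0.0628]
tcp_rot: [-0.0, 0.999, 0.041, -0.004]
wrist_force: [-11.8, -0.1, 8.9]
opening: -0.0005
grasp_force: 5.9
```

```bash
python3 -c "
from h import *
inch()"
```

```text
13.85 charger xy mm [-67.61   0.86  62.78] eul [-179.94    0.46    4.73] F [-11.8  -0.1   8.9] -0.0005353730965576025
```

Call:
jog_arm(slide=[[0.002, 0, 0], [0.004, 0, 0], [0.006, 0, 0], [0.006, 0, 0]], angular=[[0, 0, 0], [0, 0, 0], [0, 0, 0], [0, 0, 0]], hand=[1, 1, 1, 1])

```text
time_s: 14.25
tool_pos: [0.5339, 0.0598, 0.0627]
tcp_rot: [-0.0, 0.999, 0.041, -0.005]
wrist_force: [-12.7, -0.8, 9.7]
opening: -0.0001
grasp_force: 6.3
```

Call:
jog_arm(slide=[[0.0015, 0, 0], [0.003, 0, 0], [0.003, 0, 0]], angular=[[0, 0, 0], [0, 0, 0], [0, 0, 0]], hand=[1, 1, 1])

```text
time_s: 14.55
tool_pos: [0.5362, 0.06, 0.0626]
tcp_rot: [-0.0, 0.999, 0.041, -0.005]
wrist_force: [-11.9, -1.0, 9.0]
opening: 0.0003
grasp_force: 6.0
```

```bash
python3 -c "
from h import *
inch()"
```

```text
14.55 charger xy mm [-61.63   0.85  62.63] eul [-179.92    0.54    4.73] F [-11.9  -1.    9. ] 0.0002565107824731205
```

Call:
jog_arm(slide=[[0.0013, 0, 0], [0.0026, 0, 0], [0.0026, 0, 0]], angular=[[0, 0, 0], [0, 0, 0], [0, 0, 0]], hand=[1, 1, 1])

```text
time_s: 14.85
tool_pos: [0.5369, 0.0601, 0.0626]
tcp_rot: [-0.001, 0.999, 0.041, -0.006]
wrist_force: [-14.7, -0.7, 10.0]
opening: 0.0
grasp_force: 7.4
```

Call:
jog_arm(slide=[[0.0013, 0, 0], [0.002, 0, 0], [0.002, 0, 0]], angular=[[0, 0, 0], [0, 0, 0], [0, 0, 0]], hand=[1, 1, 1])

```text
time_s: 15.15
tool_pos: [0.5381, 0.0602, 0.0625]
tcp_rot: [-0.001, 0.999, 0.041, -0.006]
wrist_force: [-15.5, -0.1, 11.7]
opening: -0.0001
grasp_force: 7.8
```

Call:
jog_arm(slide=[[0.0013, 0, 0], [0.002, 0, 0], [0.002, 0, 0]], angular=[[0, 0, 0], [0, 0, 0], [0, 0, 0]], hand=[1, 1, 1])

```text
time_s: 15.45
tool_pos: [0.5392, 0.0603, 0.0625]
tcp_rot: [-0.001, 0.999, 0.041, -0.007]
wrist_force: [-16.2, -2.2, 12.3]
opening: -0.0002
grasp_force: 8.1
```

```bash
python3 -c "
from h import *
inch()"
```

```text
15.45 charger xy mm [-58.63   0.86  62.49] eul [-179.89    0.78    4.72] F [-16.2  -2.2  12.3] -0.00022663496773907467
```

Call:
jog_arm(slide=[[0.0013, 0, 0], [0.0026, 0, 0], [0.0026, 0, 0]], angular=[[0, 0, 0], [0, 0, 0], [0, 0, 0]], hand=[1, 1, 1])

```text
time_s: 15.75
tool_pos: [0.5403, 0.0604, 0.0623]
tcp_rot: [-0.001, 0.999, 0.041, -0.008]
wrist_force: [-18.1, -0.8, 13.0]
opening: -0.0001
grasp_force: 8.9
```

Call:
jog_arm(slide=[[0.0013, 0, 0], [0.0026, 0, 0], [0.0026, 0, 0]], angular=[[0, 0, 0], [0, 0, 0], [0, 0, 0]], hand=[1, 1, 1])

```text
time_s: 16.05
tool_pos: [0.5402, 0.0604, 0.0623]
tcp_rot: [-0.001, 0.999, 0.041, -0.01]
wrist_force: [-21.8, -1.5, 16.4]
opening: -0.0001
grasp_force: 11.0
```

```bash
python3 -c "
from h import *
inch()"
```

```text
16.05 charger xy mm [-57.64   0.86  62.26] eul [-179.84    1.14    4.71] F [-21.8  -1.5  16.4] -0.00010015269315332716
```

```bash
python3 shot.py w8
```

```text
16.05 [0.54017144 0.06035241 0.06226022] [-179.84007389    1.14124561    4.70705868]
```

Call:
jog_arm(slide=[[-0.02, 0, 0], [-0.05, 0, 0], [-0.1, 0, -0.03], [-0.1, 0, -0.06], [-0.1, 0, -0.09]], angular=[[0, 0, 0], [0, 0, 0], [0, 0, 0], [0, 0, 0], [0, 0, 0]], hand=[1, 1, 1, 1, 1])

```text
time_s: 16.6
tool_pos: [0.475, 0.0551, 0.1315]
tcp_rot: [-0.0, 0.999, 0.041, 0.001]
wrist_force: [0.8, 0.4, -0.0]
opening: 0.0001
grasp_force: 0.0
```

Call:
jog_arm(slide=[[0, 0, 0], [0, 0, 0], [0, 0, 0]], angular=[[0, 0, 0], [0, 0, 0], [0, 0, 0]], hand=[1, 1, 1])

```text
time_s: 16.9
tool_pos: [0.4747, 0.0551, 0.13]
tcp_rot: [0.0, 0.999, 0.041, -0.0]
wrist_force: [-0.5, -0.4, -0.7]
opening: -0.0002
grasp_force: 0.0
```

```bash
python3 shot.py w9; cat > prof.py <<'E'
from h import *
import pickle,sys
# centre-line profile of the image sampled in charger x at pack-top height: dark body ends
for n in sys.argv[1:]:
    c=pickle.load(open(n+".pkl","rb")); g=cv2.cvtColor(cv2.imread(f"pics/{n}.png"),cv2.COLOR_BGR2GRAY)
    xs=np.arange(-.16,.06,.002); v=[]
    for x in xs:
        b=[]
        for y in(-.004,0,.004):
            u=proj(c,[*ch(x,y),.098])[0]; b.append(g[int(u[1]),int(u[0])] if 0<=u[0]<640 and 0<=u[1]<400 else -1)
        v.append(int(np.median(b)))
    print(n," ".join(f"{1000*x:.0f}:{k}" for x,k in zip(xs,v)))
E
python3 prof.py w7 w8 w9; python3 -c "
from h import *
inch()"
```

```text
16.9 [0.47467892 0.05506764 0.130031  ] [1.79979838e+02 2.37834144e-03 4.75172012e+00]
w7 -160:162 -158:157 -156:159 -154:162 -152:160 -150:160 -148:164 -146:166 -144:167 -142:165 -140:168 -138:185 -136:182 -134:187 -132:187 -130:189 -128:187 -126:184 -124:182 -122:180 -120:183 -118:183 -116:182 -114:184 -112:174 -110:175 -108:167 -106:158 -104:156 -102:152 -100:152 -98:91 -96:44 -94:41 -92:42 -90:41 -88:41 -86:41 -84:41 -82:42 -80:41 -78:43 -76:47 -74:118 -72:118 -70:119 -68:130 -66:202 -64:202 -62:203 -60:203 -58:203 -56:202 -54:203 -52:204 -50:204 -48:203 -46:205 -44:204 -42:204 -40:205 -38:205 -36:204 -34:204 -32:205 -30:203 -28:204 -26:-1 -24:-1 -22:-1 -20:-1 -18:-1 -16:-1 -14:-1 -12:-1 -10:-1 -8:-1 -6:-1 -4:-1 -2:-1 0:-1 2:-1 4:-1 6:-1 8:-1 10:-1 12:-1 14:-1 16:-1 18:-1 20:-1 22:-1 24:-1 26:-1 28:-1 30:-1 32:-1 34:-1 36:-1 38:-1 40:-1 42:-1 44:-1 46:-1 48:-1 50:-1 52:-1 54:-1 56:-1 58:-1
w8 -160:-1 -158:-1 -156:-1 -154:-1 -152:-1 -150:-1 -148:-1 -146:-1 -144:-1 -142:-1 -140:-1 -138:-1 -136:-1 -134:-1 -132:-1 -130:-1 -128:-1 -126:-1 -124:-1 -122:-1 -120:-1 -118:-1 -116:-1 -114:-
[... 836 characters left out ...]
168 -104:164 -102:164 -100:172 -98:164 -96:145 -94:156 -92:159 -90:158 -88:101 -86:105 -84:105 -82:105 -80:105 -78:106 -76:106 -74:105 -72:104 -70:104 -68:105 -66:94 -64:81 -62:80 -60:100 -58:103 -56:129 -54:140 -52:143 -50:36 -48:54 -46:55 -44:54 -42:54 -40:53 -38:54 -36:56 -34:55 -32:54 -30:65 -28:193 -26:193 -24:193 -22:194 -20:193 -18:193 -16:193 -14:-1 -12:-1 -10:-1 -8:-1 -6:-1 -4:-1 -2:-1 0:-1 2:-1 4:-1 6:-1 8:-1 10:-1 12:-1 14:-1 16:-1 18:-1 20:-1 22:-1 24:-1 26:-1 28:-1 30:-1 32:-1 34:-1 36:-1 38:-1 40:-1 42:-1 44:-1 46:-1 48:-1 50:-1 52:-1 54:-1 56:-1 58:-1
16.95 charger xy mm [-123.67    0.73  129.8 ] eul [1.7997e+02 5.0000e-02 4.7400e+00] F [-0.6  0.9  1.4] -0.00011772729056357132
```

The pack stays with its rear at charger x ≈ -50 after I backed off, having moved about 2 mm back from the hard stop, so it's caught. Now the lever.

```bash
python3 - <<'E'
from h import *
import pickle
c=pickle.load(open("w1.pkl","rb"))
for u in [(249.6,98),(295.4,98),(272.5,97)]:
    p=plane(c,u,.13); d=p[:2]-CH["o"]; a=CH["yaw"]; print((1e3*np.array([np.cos(a)*d[0]+np.sin(a)*d[1],-np.sin(a)*d[0]+np.cos(a)*d[1]])).round(1))
inch(); goch(.062,0,.17)
E
```

```text
[66.3 17.2]
[ 66.5 -16.1]
[67.1  0.6]
16.95 charger xy mm [-123.67    0.73  129.8 ] eul [1.7997e+02 5.0000e-02 4.7400e+00] F [-0.6  0.9  1.4] -0.00011772729056357132
[-0.6  0.9  1.4]
slide [ 0.2475  0.0017 -0.0538] ang [0.0002 0.0003 0.0009]
```

Call:
jog_arm(slide=[[0, 0, -0.054], [0.06, 0, -0.054], [0.12, 0, -0.054], [0.18, 0, -0.054], [0.24, 0.001, -0.054]], angular=[[0, 0, 0], [0, 0, 0], [0, 0, 0], [0, 0, 0], [0, 0, 0]], hand=[1, 1, 1, 1, 1])

```text
time_s: 17.45
tool_pos: [0.6553, 0.07, 0.1696]
tcp_rot: [-0.0, 0.999, 0.042, -0.001]
wrist_force: [1.0, 0.1, 1.2]
opening: 0.0001
grasp_force: 0.0
```

Call:
jog_arm(slide=[[0.006, 0, 0], [0.006, 0, 0], [0.006, 0, 0]], angular=[[0, 0, 0], [0, 0, 0], [0, 0, 0]], hand=[1, 1, 1])

```text
time_s: 17.75
tool_pos: [0.6573, 0.0689, 0.1703]
tcp_rot: [0.0, 0.999, 0.041, -0.001]
wrist_force: [-0.4, 0.6, 1.1]
opening: -0.0
grasp_force: 0.0
```

```bash
python3 -c "
from h import *
inch();goch(.062,0,.138)"; python3 shot.py w10; python3 prof.py w10 | grep -o ' -[1-5]*[0-9]:[0-9]*' | tr '\n' ' '
```

```text
17.75 charger xy mm [ 5.9770e+01 -2.0000e-02  1.7033e+02] eul [1.7999e+02 1.3000e-01 4.6900e+00] F [-0.4  0.6  1.1] -3.558336137251878e-05
[-0.4  0.6  1.1]
slide [ 0.0031 -0.      0.0431] ang [0.     0.0007 0.0006]
17.75 [0.65728088 0.06885556 0.17032654] [1.79993396e+02 1.28739874e-01 4.68795661e+00]
 -158:  -156:  -154:  -152:  -150:  -148:  -146:  -144:  -142:  -140:  -138:  -136:  -134:  -132:  -130:  -128:  -126:  -124:  -122:  -120:  -118:  -116:  -114:  -112:  -110:  -58:165  -56:164  -54:151  -52:145  -50:66  -48:29  -46:30  -44:29  -42:28  -40:27  -38:30  -36:46  -34:30  -32:23  -30:23  -28:24  -26:24  -24:24  -22:24  -20:25  -18:24  -16:24  -14:25  -12:24  -10:24  -8:26  -6:26  -4:27  -2:29
```

Call:
jog_arm(slide=[[0, 0, 0.02], [0, 0, 0.035], [0, 0, 0.05], [0, 0, 0.062], [0, 0, 0.072]], angular=[[0, 0, 0], [0, 0, 0], [0, 0, 0], [0, 0, 0], [0, 0, 0]], hand=[1, 1, 1, 1, 1])

```text
time_s: 18.3
tool_pos: [0.655, 0.0694, 0.1173]
tcp_rot: [-0.001, 0.999, 0.041, -0.003]
wrist_force: [-6.6, 0.7, 12.0]
opening: -0.0
grasp_force: 5.6
```

Call:
jog_arm(slide=[[0, 0, 0.003], [0, 0, 0.006], [0, 0, 0.006]], angular=[[0, 0, 0], [0, 0, 0], [0, 0, 0]], hand=[1, 1, 1])

```text
time_s: 18.6
tool_pos: [0.6549, 0.0693, 0.1132]
tcp_rot: [-0.001, 0.999, 0.041, -0.003]
wrist_force: [-8.2, -0.3, 11.8]
opening: -0.0002
grasp_force: 5.5
```

```bash
python3 -c "
from h import *
inch()"
```

```text
18.6 charger xy mm [ 57.47   0.61 113.18] eul [-179.91    0.39    4.72] F [-8.2 -0.3 11.8] -0.00021995893591021274
```

Call:
jog_arm(slide=[[0, 0, 0.003], [0, 0, 0.005], [0, 0, 0.005]], angular=[[0, 0, 0], [0, 0, 0], [0, 0, 0]], hand=[1, 1, 1])

```text
time_s: 18.9
tool_pos: [0.6552, 0.0693, 0.1126]
tcp_rot: [-0.001, 0.999, 0.041, -0.003]
wrist_force: [-12.3, 1.0, 22.1]
opening: 0.0001
grasp_force: 10.8
```

Call:
jog_arm(slide=[[0, 0, 0.002], [0, 0, 0.003], [0, 0, 0.003]], angular=[[0, 0, 0], [0, 0, 0], [0, 0, 0]], hand=[1, 1, 1])

```text
time_s: 19.2
tool_pos: [0.6552, 0.0693, 0.1124]
tcp_rot: [-0.002, 0.999, 0.041, -0.002]
wrist_force: [-14.1, 0.9, 29.0]
opening: 0.0002
grasp_force: 14.6
```

Call:
jog_arm(slide=[[0, 0, 0.002], [0, 0, 0.003], [0, 0, 0.003]], angular=[[0, 0, 0], [0, 0, 0], [0, 0, 0]], hand=[1, 1, 1])

```text
time_s: 19.5
tool_pos: [0.6552, 0.0692, 0.1122]
tcp_rot: [-0.002, 0.999, 0.041, -0.002]
wrist_force: [-18.7, 0.7, 37.4]
opening: -0.0001
grasp_force: 18.4
```

Call:
jog_arm(slide=[[0, 0, -0.002], [0, 0, -0.002], [0, 0, -0.002], [0, 0, -0.002], [0, 0, -0.002]], angular=[[0, 0, 0], [0, 0, 0], [0, 0, 0], [0, 0, 0], [0, 0, 0]], hand=[1, 1, 1, 1, 1])

```text
time_s: 20.0
tool_pos: [0.6552, 0.0693, 0.1124]
tcp_rot: [-0.002, 0.999, 0.041, -0.002]
wrist_force: [-15.9, 0.9, 31.6]
opening: -0.0003
grasp_force: 15.8
```

```bash
python3 -c "
from h import *
inch()
for n in('side','top'): cv2.imwrite(f'pics/{n}P.png',imaging.camera(n)[:,:,::-1])"
```

```text
20.0 charger xy mm [ 57.76   0.55 112.39] eul [-179.8     0.25    4.75] F [-15.9   0.9  31.6] -0.00033597128305719537
```

Call:
jog_arm(slide=[[0, 0, -0.02], [0, 0, -0.05], [0, 0, -0.09], [-0.04, 0, -0.12], [-0.1, 0, -0.15]], angular=[[0, 0, 0], [0, 0, 0], [0, 0, 0], [0, 0, 0], [0, 0, 0]], hand=[1, 1, 1, 1, 1])

```text
time_s: 20.6
tool_pos: [0.5842, 0.0636, 0.2179]
tcp_rot: [0.001, 0.999, 0.042, 0.0]
wrist_force: [-1.4, 1.4, 1.5]
opening: 0.0001
grasp_force: 0.0
```

Call:
jog_arm(slide=[[0, 0, 0], [0, 0, 0], [0, 0, 0], [0, 0, 0], [0, 0, 0]], angular=[[0, 0, 0], [0, 0, 0], [0, 0, 0], [0, 0, 0], [0, 0, 0]], hand=[1, 1, 1, 1, 1])

```text
time_s: 21.1
tool_pos: [0.5844, 0.0634, 0.2172]
tcp_rot: [0.001, 0.999, 0.042, -0.001]
wrist_force: [-0.1, 0.5, 0.3]
opening: 0.0001
grasp_force: 0.0
```

```bash
python3 shot.py w11; python3 -c "
from h import *
inch()
import pickle
c=pickle.load(open('w11.pkl','rb'));g=cv2.cvtColor(cv2.imread('pics/w11.png'),cv2.COLOR_BGR2GRAY)
for z,xs in ((.098,range(-70,60,2)),(.13,range(40,110,2))):
  print(z,' '.join(f'{x}:{g[int(u[1]),int(u[0])]}' for x in xs for u in proj(c,[*ch(x/1000),z]) if 0<=u[0]<640 and 0<=u[1]<400))"
```

```text
21.1 [0.58435937 0.06336705 0.21724755] [1.79945069e+02 6.36639652e-02 4.75887393e+00]
21.15 charger xy mm [-1.3400e+01  2.0000e-01  2.1739e+02] eul [1.7994e+02 6.0000e-02 4.7500e+00] F [0.3 1.  1. ] 0.00019037803096013834
0.098 -70:37 -68:37 -66:37 -64:39 -62:38 -60:39 -58:41 -56:108 -54:178 -52:177 -50:113 -48:57 -46:59 -44:56 -42:58 -40:59 -38:58 -36:59 -34:58 -32:59 -30:149 -28:189 -26:188 -24:188 -22:188 -20:188 -18:188 -16:189 -14:188 -12:189 -10:189 -8:188 -6:188 -4:189 -2:190 0:190 2:188 4:189 6:190 8:190 10:190 12:189 14:189 16:186 18:142 20:104 22:103 24:44 26:43 28:41 30:41 32:43 34:42 36:40 38:41 40:43 42:42 44:35 46:88 48:96 50:72 52:82 54:84 56:126 58:207
0.13 40:43 42:40 44:38 46:39 48:109 50:71 52:80 54:84 56:126 58:207 60:206 62:202 64:209 66:212 68:209 70:205 72:213 74:211 76:191 78:217 80:217 82:217 84:217 86:218 88:217 90:218 92:217 94:218 96:217 98:217 100:217 102:217 104:237 106:233 108:204
```

The lever hit a rigid stop (12 N rising to 37 N with almost no travel), stayed there for over 1 s and has sprung back. The pack is still seated, with its rear at -50 mm. Handing in.

```bash
python3 -c "
from plant import env
print(env.hand_in())"
```

```text
the job is handed in; nothing more can be done
None
```

I slid the small black pack in on its rails until the catch held it and let go. I then pressed the trip lever to its stop for about 1 s and let it spring back, and handed the job in at about 21 s; seating and lever stop were read from camera measurements and forces, and no verdict came back.

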